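# Lay out the section-cutting station

## Robot

A 6-joint arm with a two-finger parallel gripper is mounted at the origin on the work surface. World frame = base frame: x ahead of the robot, y to its left, z up, the work surface at z = 0. Lengths are in m, angles in rad, forces in N, time in s.
With the tool pointing down it reaches from about 0.3 to 0.75 m from the base axis. Payload 8.5 kg.
Tool frame: the origin (TCP) lies between the finger pads; the fingertips stand 8 mm ahead of it and the grasp point (between the pads) lies 11 mm behind it; z points along the fingers, y is the line along which they close (so a half turn about z gives the same grasp; the last joint's range is limited). The gripper opens to 85 mm and grips with 20 to 120 N. Pads are 22 mm wide; open, the fingers measure 114 mm over their backs; the gripper's body (76 mm by 85 mm) begins 54 mm behind the grasp point. The pads swing forward as they close: fully open they stand 13 mm farther back than shut.
Start: joints at [-1.502, 0.381, 1.297, -0, 1.464, -0.215], TCP at [0.154, -0.528, 0.239] pointing down, gripper open.
Joint ranges: [-3.11, 3.11], [-0.89, 2.33], [0.22, 2.48], [-1.42, 4.56], [0.17, 2.85], [-2.88, 2.88]. Speed limits (rad/s): [2.39, 2.39, 3.14, 3.14, 3.14, 3.14].

## Interface

Orientations are given as a unit quaternion [w, x, y, z].
In Python, from bench import monitor, eyes, ticket gives the robot as it stands.
- The arm moves only by the shell command python3 -m handwheel 'ROWS' [OPENING]. ROWS is JSON, a list of rows, each a list of 2 entries, a list of its own where there are three numbers: the shift along the tool's x, y, z normalised to -1 to 1, where 1 is 20 cm, then the turn about the tool's z normalised to -1 to 1, where 1 is 2 pi rad. In form: [[[dx, dy, dz], yaw], ...]. A call has exactly 10 rows; each row is the pose to reach, as a shift and turn from the pose commanded when the call began, along the tool's axes at that moment, turning the shorter way round; what a row does not reach only later rows make up. A row lasts 1/10 s, in which the tool goes at most 50 mm and 8.59 degrees, less where a joint would pass 70% of its speed; a pose out of reach is approached as far as the arm can. A call with a number of a shift or a turn outside -1 to 1 is refused whole. A call with a gripper value outside its range is refused whole. OPENING is the gripper's target within -1 to 1 (fully open at 1, half-way at 0, shut at -1), set as the call begins (- or left out, the last holds). The fingers move at their own pace and stop on an object; the grip force is fixed at half the most. Time passes only in rows, so rows that repeat a pose let the fingers close, or fill a call up. It gives the time, the measured TCP pose, the force, the opening and the grip force at its end, in the units of the state.
- monitor.observe(): the state, without advancing time (a new reading comes with each control period).
- eyes.capture(name): name is "scene" or "top" or "wrist"; returns a dict with "color" (480x640x3 uint8, red, green, blue), "intrinsics" (3x3 intrinsics, pixels), "k1" (the pictures are not rectified: a ray, as slopes to the right and down, at radius r is drawn at 1 + k1 r^2 times it, then the intrinsics apply), "extrinsics" (4x4, takes a point from camera to world coordinates). Camera axes: x right, y up, looking along -z (the intrinsics and any distortion apply to the point x, -y, -z); pixel columns grow to the right and rows downward; lengths in m; the calibration is good to about 2 mm. A picture is of the moment at which its call begins. There is no depth.
- ticket.close_job(): hands the job in; it is judged then, once.
The state is a dict: "t": time; "joint_pos": joint angles; "joint_vel": joint speeds; "joint_torque": joint torques, N m; "tcp_pos": TCP position; "ee_rot": TCP orientation; "ft_force": force on the tool from outside, world axes, zero at the start; "moment": the same for the moment, N m; "width": finger opening in m; "grip_force": force on a finger pad.
Only numpy, scipy, OpenCV 4.12 (cv2) and the standard library are available. Lean on these libraries where they do the work, as an engineer would, in place of code of your own. Each camera call takes 0.05 s, during which the arm holds its last target. There are 200 camera calls.

## Task

Lay out the bench for cutting sections: in the white three-well tray put the aluminium chill block in the middle well with the wax block centred on top of it, wax side up, stand the small round bottle in the end well on the side where the black water bath is, and the square staining jar with the knobbed lid in the other end well. Lay the slide mailer flat on the sloping drying board, lengthwise up the slope and midway across, its lower end resting against the ledge. Set the glass down gently, and leave the little glass dish and the rubber stopper where they are.

Things in the scene. Friction and masses are not known exactly. Their poses are not given: they have to be found in the camera images.
- tray: fixed white tray, 86 (x) by 246 (y) mm, with a row of three square wells along its y axis. Origin: centre of its underside, on the bench; z up, +y to the robot's left (turned at most 0.15 rad). Well centres at y = +80, 0 and -80 mm (x = 0); each well is 74 by 74 mm inside, floor 4 mm above the bench, rims 9 mm above the bench and 6 mm thick.
- board: fixed sloping board, black top, aluminium ledge, 130 (x) by 140 (y) mm. Origin: centre of its base's underside on the bench, z up. It rises at 0.349 rad towards its +x; the low end with the ledge faces -x (robot). Slope surface: from x -55, z 22 mm (inner foot of ledge) 120 mm up-slope. Ledge: 10 mm over the surface, 6 thick. Mailer's origin when against the ledge: x -16.5, y 0, z 36 mm.
- bath: fixed black round water bath, 250 mm across, 61 mm high, with a wide raised rim, standing at the robot's far left (y > 0) or far right (y < 0). Origin: centre of its underside, on the bench. It only tells which end of the tray the bottle belongs to.
- chill: loose plain grey aluminium chill block, 44 (x) by 56 (y) by 30 (z) mm, about 0.2 kg. Origin: centre of its underside; z up.
- wax: loose wax block in a grey cassette: cassette 28 (x) by 40 (y) by 6 mm, cream wax 28 by 32 by 10 mm on top of it, 16 mm high in all, with a small pinkish patch in the top of the wax, about 30 g. Origin: centre of its underside; z up through the wax.
- bottle: loose round glass bottle with a screw cap, 122 mm high: body 54 mm across up to 80 mm, then a shoulder, blue cap 36 mm across from 98 to 122 mm; about 0.2 kg, upright. Origin: centre of its underside; z up.
- jar: loose square glass staining jar with a fixed white lid, 90 mm high: body 48 by 48 mm up to 64 mm, lid 52 by 52 mm from 64 to 78 mm, grey round knob 20 mm across on its middle up to 90 mm; about 0.2 kg, upright. Origin: centre of its underside; x and y square to its sides, z up.
- mailer: loose flat pale plastic slide mailer box, 82 (x) by 32 (y) by 20 (z) mm, with a small white label on top, about 50 g, lying flat. Origin: centre of its underside; x along its length, z up. Either end may point down the slope.
- dish: small loose glass dish, 35 mm across, 12 mm high, a bystander in front of the tray. Origin: centre of its underside.
- stopper: small loose black rubber stopper, 29 mm across, 22 mm high, a bystander in front of the tray. Origin: centre of its underside.
Not all that is in view belongs to the job. Leave any green or yellow look-alike of the bottle alone. What is shaped like the mailer but red is not meant.

How it is judged:
At the end, for the whole second after the job is handed in: Chill block, bottle and jar flat on the floors of their wells (16 mm); wax block flat on the chill block, wax up (10 mm); mailer flat on the slope (0.08 rad), straight up it (0.2 rad), within 20 mm of midway, its lower end at the ledge (gap under 8 mm); all at rest (x of chill in the frame of tray between -0.016 and 0.016 m and y of chill in the frame of tray between -0.016 and 0.016 m and z of chill in the frame of tray between 0 and 0.008 m and angle between each of chill, wax's own z axis and vertical below 0.1 rad and horizontal distance between wax and chill below 0.01 m and z of wax in the frame of chill between 0.026 and 0.034 m and x of mailer in the frame of board between -0.0225 and -0.0085 m and y of mailer in the frame of board between -0.02 and 0.02 m and z of mailer in the frame of board between 0.03 and 0.042 m and angle between mailer's own z axis and vertical between 0.269 and 0.429 rad and angle between the y axis of mailer and the y axis of board, either way round below 0.2 rad and ((world y of bath above 0 m and x of bottle in the frame of tray between -0.016 and 0.016 m and y of bottle in the frame of tray between 0.064 and 0.096 m and z of bottle in the frame of tray between 0 and 0.008 m and angle between each of bottle, jar's own z axis and vertical below 0.1 rad and x of jar in the frame of tray between -0.016 and 0.016 m and y of jar in the frame of tray between -0.096 and -0.064 m and z of jar in the frame of tray between 0 and 0.008 m) or (world y of bath below 0 m and x of bottle in the frame of tray between -0.016 and 0.016 m and y of bottle in the frame of tray between -0.096 and -0.064 m and z of bottle in the frame of tray between 0 and 0.008 m and angle between each of bottle, jar's own z axis and vertical below 0.1 rad and x of jar in the frame of tray between -0.016 and 0.016 m and y of jar in the frame of tray between 0.064 and 0.096 m and z of jar in the frame of tray between 0 and 0.008 m)) and linear speed of each of bottle, jar, chill, wax, mailer below 0.02 m/s); the robot touches nothing.
It fails at once if the bottle is dropped (moves faster than 0.6 m/s while the fingers do not touch it) (linear speed of bottle above 0.6 m/s and contact force between bottle and the fingers below 0.05 N).
It fails at once if the jar is dropped (moves faster than 0.6 m/s while the fingers do not touch it) (linear speed of jar above 0.6 m/s and contact force between jar and the fingers below 0.05 N).
It fails at once if the little dish is moved by more than 30 mm (distance of dish from where it was at the start of the episode above 0.03 m).
It fails at once if the rubber stopper is moved by more than 30 mm (distance of stopper from where it was at the start of the episode above 0.03 m).
It also fails if it takes over 120 s, if anything falls off the work surface, if the arm or the gripper's body presses on something with over 40 N, if the wrist force passes 120 N, or if a joint passes its speed limit or range.

## Working session

There is one attempt and no reset: what is moved stays moved. The work goes in short steps, Python scripts to look and compute and a shell command to move; the robot and the scene stay as the last step left them, time stands still between calls to the robot, and variables do not carry over. Pictures are saved under pics/ and viewed, at most 15 in all, crops included, and the job is handed in when it is done.

```bash
mkdir -p pics; ls; python3 - <<'E'
from bench import monitor, eyes
import cv2,numpy as np,pickle
d={}
for n in("scene","top"):
    c=eyes.capture(n);d[n]=c
    cv2.imwrite(f"pics/{n}0.png",c["color"][:,:,::-1])
    print(n,c["intrinsics"],c["k1"],np.round(c["extrinsics"],3))
pickle.dump(d,open("cap0.pkl","wb"))
s=monitor.observe();print(s["t"],s["tcp_pos"],s["ee_rot"],s["width"])
E
```

```text
pics
scene [[458.60326586   0.         320.18431246]
 [  0.         458.60326586 244.00179879]
 [  0.           0.           1.        ]] -0.0067094573207200576 [[ 0.72  -0.427  0.547  1.156]
 [ 0.694  0.469 -0.547 -0.74 ]
 [-0.023  0.773  0.634  0.877]
 [ 0.     0.     0.     1.   ]]
top [[472.45032529   0.         325.2740546 ]
 [  0.         472.45032529 242.79018442]
 [  0.           0.           1.        ]] 0.024333745696717948 [[ 2.300e-02  9.820e-01 -1.870e-01  1.910e-01]
 [-1.000e+00  2.300e-02 -1.000e-03 -2.000e-03]
 [ 3.000e-03  1.870e-01  9.820e-01  1.338e+00]
 [ 0.000e+00  0.000e+00  0.000e+00  1.000e+00]]
0.1 [ 0.15399155 -0.5277467   0.23878322] [-6.34144779e-04  9.89946293e-01  1.41442336e-01  2.33228910e-05] 0.08536949178612953
```

View pics/top0.png

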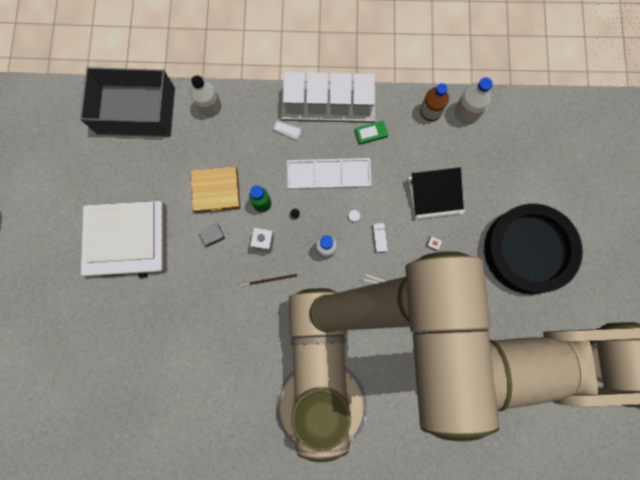

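View pics/scene0.png

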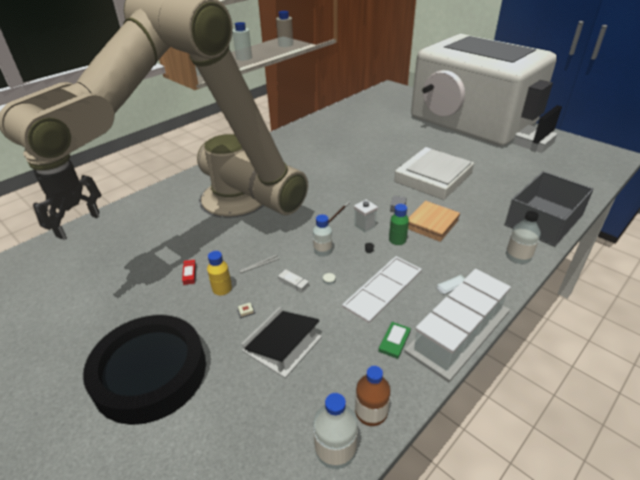

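Candidates, top picture:
- **Bottle:** clear with a blue cap at (326,245). The others are green (260,198), yellow (scene 219,275), brown (435,103) and large clear ones (475,100) and (204,95).
- **Mailer:** pale at (380,237). The others are red (scene 189,271), green (371,132) and a white one without a label (287,130).
- **Wax:** (435,243).
- **Chill:** (212,235).
- **Jar:** (262,239).
- **Bath:** at y<0, so the bottle goes in the -y well and the jar in the +y well.

```bash
cat > h.py <<'E'
import numpy as np,cv2
from scipy.spatial.transform import Rotation as R
def dist(c): return np.array([c["k1"],0,0,0,0],float)
def px2w(c,uv,z):
    uv=np.array(uv,float).reshape(-1,1,2)
    p=cv2.undistortPoints(uv,c["intrinsics"],dist(c))[:,0]
    E=c["extrinsics"]; d=np.c_[p[:,0],-p[:,1],-np.ones(len(p))]@E[:3,:3].T
    o=E[:3,3]; t=(np.broadcast_to(z,len(p))-o[2])/d[:,2]
    return o+d*t[:,None]
def w2px(c,P):
    E=c["extrinsics"]; q=(np.array(P,float).reshape(-1,3)-E[:3,3])@E[:3,:3]
    return cv2.projectPoints(q*[1,-1,-1],np.zeros(3),np.zeros(3),c["intrinsics"],dist(c))[0][:,0]
def box(frame,dims,z0=0,z1=None):
    "outline (top) of a box at frame x,y,yaw"
    x,y,a=frame; h=np.array(dims)/2
    c=np.array([[1,1],[1,-1],[-1,-1],[-1,1]])*h
    r=np.array([[np.cos(a),-np.sin(a)],[np.sin(a),np.cos(a)]])
    return np.c_[c@r.T+[x,y],np.full(4,z0)]
def circ(x,y,r,z): 
    t=np.linspace(0,6.28,40); return np.c_[x+r*np.cos(t),y+r*np.sin(t),np.full(40,z)]
def draw(im,c,P,s,off,col=(0,0,255)):
    p=((w2px(c,P)+.5-off)*s-.5).round().astype(int); cv2.polylines(im,[p],True,col,1)
def crop(c,u0,v0,u1,v1,s):
    return cv2.resize(np.ascontiguousarray(c["color"][v0:v1,u0:u1,::-1]),None,fx=s,fy=s,interpolation=cv2.INTER_CUBIC),np.array([u0,v0])
E
python3 - <<'E'
import pickle;from h import *
c=pickle.load(open("cap0.pkl","rb"))["top"]
a,o=crop(c,190,150,480,260,2.7);
cv2.imwrite("pics/crop0.png",a)
for n,uv,z in [("chill",(212,233.5),.03),("jar knob",(261,239),.09),("bottle cap",(326,242),.122),("mailer",(380,237),.02),("wax",(435,243),.016),("tray",(329,173.5),.009),("dish",(354,216),.012),("stopper",(295,213),.022),("boardc",(437,192),.045),("bath",(533,249),.061)]: print(n,px2w(c,[uv],z)[0].round(3))
E
```

```text
chill [0.459 0.319 0.03 ]
jar knob [0.435 0.172 0.09 ]
bottle cap [ 0.425 -0.003  0.122]
mailer [ 0.463 -0.156  0.02 ]
wax [ 0.45  -0.313  0.016]
tray [ 0.652 -0.007  0.009]
dish [ 0.524 -0.082  0.012]
stopper [0.527 0.088 0.022]
boardc [ 0.592 -0.315  0.045]
bath [ 0.43  -0.569  0.061]
```

View pics/crop0.png

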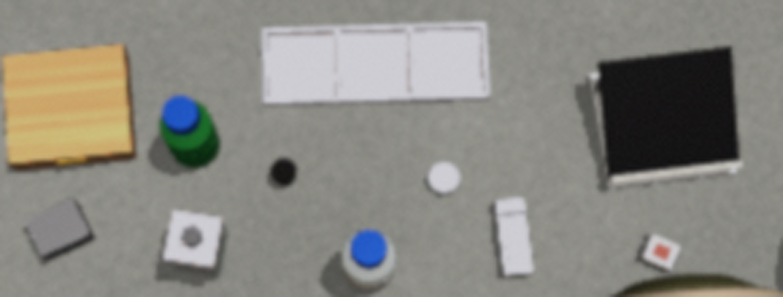

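The crop shows chill (59,229), jar with knob (192,238), clear bottle (369,258), mailer (513,237), wax with pink patch (661,251), tray corners (262,27)-(490,97), and black slope (599,63)-(738,162). These match the descriptions.

```bash
python3 - <<'E'
import pickle;from h import *
c=pickle.load(open("cap0.pkl","rb"))["top"]
Q={"chill":([(25,232),(71,199),(92,235),(46,260)],.03),
"jar":([(172,211),(224,213),(218,268),(165,265)],.078),
"mailer":([(495,200),(523,197),(532,273),(503,275)],.02),
"wax":([(652,234),(681,243),(669,270),(642,260)],.010),
"tray":([(262,27),(487,23),(490,97),(263,102)],.009),
"board":([(599,63),(730,47),(738,162),(610,178)],[.063,.063,.026,.026]),
"cap":([(369,231),(386,248),(369,266),(352,248)],.122)}
for n,(q,z) in Q.items():
    P=px2w(c,(np.array(q)+.5)/2.7+[190,150]-.5,z)
    L=[np.linalg.norm(P[i]-P[i-1]) for i in (1,2,3,0)]
    # yaw: edge01 direction vs -y ; edge12 vs -x
    e=(P[1]-P[0])+(P[2]-P[3]); f=(P[0]-P[3])+(P[1]-P[2])
    print(n,P.mean(0).round(4),"len",np.round(L,3),"edge01 vs -y",round(np.arctan2(e[0],-e[1]),3),"side vs +x",round(np.arctan2(f[1],f[0]),3))
E
```

```text
chill [0.4539 0.3209 0.03  ] len [0.058 0.045 0.054 0.038] edge01 vs -y 0.611 side vs +x 0.623
jar [0.4396 0.1719 0.078 ] len [0.053 0.057 0.053 0.056] edge01 vs -y -0.025 side vs +x -0.069
mailer [ 0.4623 -0.1553  0.02  ] len [0.03  0.082 0.031 0.081] edge01 vs -y 0.113 side vs +x 0.111
wax [ 0.4511 -0.3129  0.01  ] len [0.032 0.032 0.03  0.03 ] edge01 vs -y -0.314 side vs +x -0.4
tray [ 0.6546 -0.0062  0.009 ] len [0.247 0.085 0.246 0.086] edge01 vs -y 0.045 side vs +x 0.047
board [ 0.5935 -0.3165  0.0445] len [0.139 0.121 0.137 0.121] edge01 vs -y 0.15 side vs +x 0.143
cap [ 0.4259 -0.0035  0.122 ] len [0.024 0.024 0.024 0.024] edge01 vs -y -0.786 side vs +x -0.739
```

```bash
cat > go.py <<'E'
import sys,numpy as np
from scipy.spatial.transform import Rotation as R
from bench import monitor
s=monitor.observe(); q=np.array(s["ee_rot"]); r=R.from_quat(q[[1,2,3,0]]); p=np.array(s["tcp_pos"])
X=r.as_matrix()[:,0]; psi=np.arctan2(X[1],X[0])
print("t",round(s["t"],2),"tcp",p.round(4),"psi",round(psi,4),"q6",round(s["joint_pos"][5],2),"w",round(s["width"],4),"F",np.round(s["ft_force"],1))
a=list(map(float,sys.argv[1:]))
for i in range(0,len(a),4):
    d=r.inv().apply(np.array(a[i:i+3])-p)/.2; y=-(((a[i+3]-psi+np.pi)%(2*np.pi))-np.pi)/(2*np.pi)
    print("shift",d.round(4),"yaw",round(y,4))
E
python3 go.py .4623 -.1553 .22 .111
```

```text
t 0.1 tcp [ 0.154  -0.5277  0.2388] psi 0.2838 q6 -0.22 w 0.0854 F [0.2 0.7 0. ]
shift [ 2.0013 -1.3559  0.0961] yaw 0.0275
```

```bash
python3 -m handwheel '[[[0.06,-0.04,0],0],[[0.2,-0.13,0],0],[[0.35,-0.24,0.01],0],[[0.5,-0.34,0.02],0],[[0.65,-0.44,0.03],0],[[0.8,-0.54,0.04],0],[[0.92,-0.63,0.05],0],[[1,-0.68,0.05],0],[[1,-0.68,0.05],0],[[1,-0.68,0.05],0]]' 1
python3 -m handwheel '[[[0.06,-0.04,0],0],[[0.2,-0.13,0],0.0275],[[0.35,-0.24,0.01],0.0275],[[0.5,-0.34,0.02],0.0275],[[0.65,-0.44,0.03],0.0275],[[0.8,-0.54,0.04],0.0275],[[0.92,-0.63,0.05],0.0275],[[1,-0.68,0.05],0.0275],[[1,-0.68,0.05],0.0275],[[1,-0.68,0.05],0.0275]]' 1
python3 - <<'E'
from bench import eyes
import pickle;from h import *
c=eyes.capture("wrist");t=eyes.capture("top");pickle.dump((c,t),open("w1.pkl","wb"))
a,o=crop(c,0,0,640,480,1)
m=(.4623,-.1553,.111)
draw(a,c,box(m,(.082,.032),.02),1,o);draw(a,c,box(m,(.082,.032),0),1,o,(0,255,0))
draw(a,c,circ(.524,-.082,.0175,.012),1,o)
cv2.imwrite("pics/w1.png",a)
E
python3 go.py .4623 -.1553 .012 .111
```

```text
t: 1.1
tcp_pos: [0.308, -0.341, 0.2294]
ee_rot: [0.0, 0.99, 0.142, -0.0]
ft_force: [-0.5, -0.4, -0.2]
width: 0.0852
grip_force: 0.0
t: 2.1
tcp_pos: [0.4615, -0.1556, 0.2191]
ee_rot: [0.0, 0.998, 0.055, -0.0]
ft_force: [-0.1, 1.0, -0.8]
width: 0.0851
grip_force: 0.0
t 2.2 tcp [ 0.4613 -0.1559  0.2193] psi 0.1095 q6 0.89 w 0.0859 F [0.4 0.3 0.4]
shift [ 0.0055 -0.0026  1.0364] yaw -0.0002
```

View pics/w1.png

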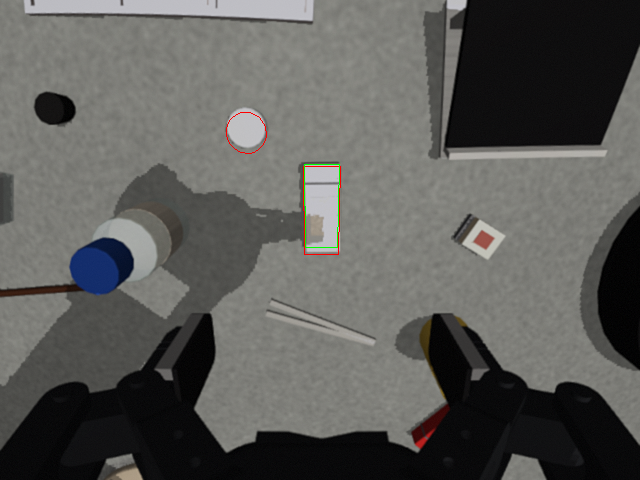

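The overlay sits on the mailer (322,208), the dish (246,130) and the pink-patched wax (482,238), so the calibration holds. I'll descend and grip.

```bash
python3 -m handwheel '[[[0,0,0.06],0],[[0,0,0.2],0],[[0,0,0.4],0],[[0,0,0.6],0],[[0,0,0.75],0],[[0.005,0,0.87],0],[[0.005,0,0.94],0],[[0.005,0,0.98],0],[[0.005,0,1],0],[[0.005,0,1],0]]' 1
python3 -m handwheel '[[[0,0,0.03],0],[[0,0,0.03],0],[[0,0,0.03],0],[[0,0,0.03],0],[[0,0,0.03],0],[[0,0,0.03],0],[[0,0,0.03],0],[[0,0,0.03],0],[[0,0,0.03],0],[[0,0,0.03],0]]' -1
python3 -m handwheel '[[[0,0,-0.02],0],[[0,0,-0.08],0],[[0,0,-0.16],0],[[0,0,-0.26],0],[[0,0,-0.36],0],[[0,0,-0.46],0],[[0,0,-0.54],0],[[0,0,-0.58],0],[[0,0,-0.6],0],[[0,0,-0.6],0]]'
python3 go.py .5758 -.3191 .13 .147
```

```text
t: 3.2
tcp_pos: [0.4628, -0.1552, 0.0195]
ee_rot: [0.0, 0.998, 0.055, 0.0]
ft_force: [-0.1, -0.9, 0.4]
width: 0.0854
grip_force: 0.0
t: 4.2
tcp_pos: [0.4631, -0.1549, 0.0139]
ee_rot: [0.0, 0.998, 0.056, 0.0]
ft_force: [-1.2, -0.8, 5.6]
width: 0.031
grip_force: 60.1
t: 5.2
tcp_pos: [0.4628, -0.1547, 0.1333]
ee_rot: [-0.0, 0.998, 0.055, -0.0]
ft_force: [-0.6, 0.4, -0.4]
width: 0.0303
grip_force: 59.4
t 5.2 tcp [ 0.4628 -0.1547  0.1333] psi 0.111 q6 0.89 w 0.0303 F [-0.6  0.4 -0.4]
shift [0.4707 0.8796 0.0163] yaw -0.0057
```

```bash
python3 -m handwheel '[[[0.02,0.03,0],0],[[0.07,0.13,0],-0.006],[[0.15,0.28,0],-0.006],[[0.24,0.44,0],-0.006],[[0.32,0.6,0],-0.006],[[0.4,0.74,0],-0.006],[[0.45,0.83,0],-0.006],[[0.48,0.87,0.01],-0.006],[[0.483,0.88,0.01],-0.006],[[0.483,0.88,0.01],-0.006]]'
python3 - <<'E'
from bench import eyes
import pickle;from h import *
c=eyes.capture("wrist");pickle.dump(c,open("w2.pkl","wb"))
a,o=crop(c,0,0,640,480,1)
B=np.array([.5921,-.3167]);yw=.147;ux=np.array([np.cos(yw),np.sin(yw)]);uy=np.array([-ux[1],ux[0]])
def b(x,y,z): return np.r_[B+x*ux+y*uy,z]
P=[b(-.055,.07,.022),b(-.055,-.07,.022),b(.0578,-.07,.063),b(.0578,.07,.063)]
draw(a,c,P,1,o)
draw(a,c,[b(-.055-.0034,.07,.0314),b(-.055-.0034,-.07,.0314)],1,o,(0,255,0))
w=(.4511,-.3129,-.36)
draw(a,c,box(w,(.028,.04),.006),1,o,(255,0,0))
cv2.imwrite("pics/w2.png",a)
E
python3 go.py .5783 -.3187 .069 .147
```

```text
t: 6.2
tcp_pos: [0.578, -0.3184, 0.1307]
ee_rot: [-0.001, 0.997, 0.074, -0.001]
ft_force: [0.4, 0.8, -0.3]
width: 0.0303
grip_force: 59.4
t 6.25 tcp [ 0.578  -0.3182  0.1311] psi 0.1491 q6 0.74 w 0.0305 F [-0.2 -0.8 -0.4]
shift [0.0014 0.0029 0.3104] yaw 0.0003
```

View pics/w2.png

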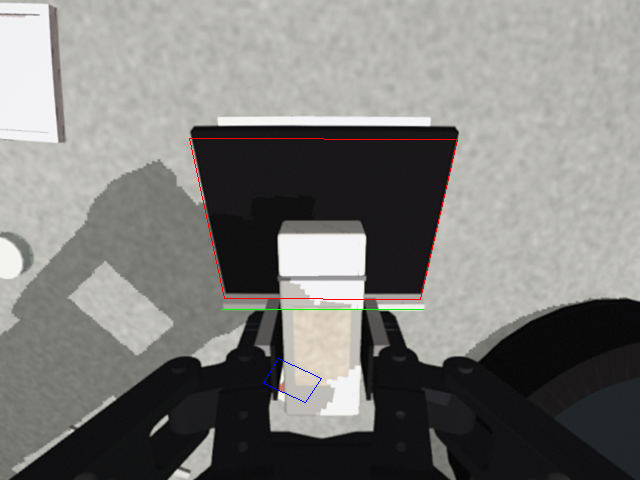

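The picture shows the board's lower black edge at row about 293, against a predicted 299, so the board is a few mm further in x. It matches sideways. I'll quantify that.

```bash
python3 - <<'E'
import pickle;from h import *
c=pickle.load(open("w2.pkl","rb"))
print(c["extrinsics"][:3,3].round(3))
g=c["color"].astype(int).sum(2)
for u in (240,255,390,405): print(u,g[284:312,u])
print(g[112:142,240],g[112:142,400])
B=np.array([.5921,-.3167]);yw=.147
Rm=np.array([[np.cos(yw),-np.sin(yw)],[np.sin(yw),np.cos(yw)]])
for uv,z in [((240,293),.022),((405,293),.022),((240,127),.063),((400,127),.063)]:
    P=px2w(c,[uv],z)[0]; print(P.round(4),((P[:2]-B)@Rm).round(4))
E
```

```text
[ 0.659 -0.306  0.265]
240 [ 49  46  46  48  54  46  44  38  74 204 337 389 395 394 389 385 384 384
 388 408 451 492 497 494 495 471 417 367]
255 [ 49  41  46  50  47  43  47  46  64 192 325 396 395 390 382 387 387 380
 389 401 448 488 500 493 494 454 314 139]
390 [ 76  73  68  73  72  68  69  67  77 202 395 502 506 492 496 500 506 507
 502 521 617 697 707 706 710 714 657 475]
405 [ 71  72  73  71  72  67  70  61  80 201 401 504 504 492 497 505 512 511
 506 524 624 698 709 706 707 706 650 567]
[571 571 566 550 602 721 735 729 728 729 731 740 740 503 152  25  41  45
  55  65  74  75  69  73  76  72  70  74  71  70] [552 567 570 562 605 710 735 735 734 734 734 740 744 624 246  24  38  43
  53  59  73  77  76  71  76  74  75  75  73  74]
[ 0.5332 -0.2664  0.022 ] [-0.0509  0.0584]
[ 0.5508 -0.3825  0.022 ] [-0.0505 -0.059 ]
[ 0.6485 -0.2651  0.063 ] [0.0634 0.0428]
[ 0.6609 -0.3467  0.063 ] [ 0.0636 -0.0397]
```

```bash
python3 -m handwheel '[[[0.01,0,0.02],0],[[0.02,0,0.07],0],[[0.024,0,0.14],0],[[0.024,0,0.2],0],[[0.024,0,0.25],0],[[0.024,0,0.29],0],[[0.024,0,0.31],0],[[0.024,0,0.32],0],[[0.024,0,0.33],0],[[0.024,0,0.33],0]]'
python3 -m handwheel '[[[0,0,0.005],0],[[0,0,0.01],0],[[0,0,0.015],0],[[0,0,0.02],0],[[0,0,0.025],0],[[0,0,0.03],0],[[0,0,0.035],0],[[0,0,0.04],0],[[0,0,0.04],0],[[0,0,0.04],0]]'
python3 - <<'E'
from bench import eyes
import pickle;from h import *
c=eyes.capture("wrist")
a,o=crop(c,120,180,520,480,1.5)
cv2.imwrite("pics/w3.png",a)
E
python3 go.py
```

```text
t: 7.25
tcp_pos: [0.5831, -0.3184, 0.0663]
ee_rot: [0.0, 0.997, 0.074, 0.0]
ft_force: [-3.0, 0.8, 3.5]
width: 0.0303
grip_force: 59.9
t: 8.25
tcp_pos: [0.5819, -0.3187, 0.0597]
ee_rot: [0.001, 0.997, 0.074, -0.001]
ft_force: [-13.6, 2.8, 16.8]
width: 0.0303
grip_force: 63.8
t 8.3 tcp [ 0.5819 -0.3187  0.0597] psi 0.1487 q6 0.74 w 0.0306 F [-13.9   2.1  15.4]
```

```bash

python3 -m handwheel '[[[0,0,0.005],0],[[0,0,0.01],0],[[0,0,0.015],0],[[0,0,0.02],0],[[0,0,0.025],0],[[0,0,0.03],0],[[0,0,0.03],0],[[0,0,0.03],0],[[0,0,0.03],0],[[0,0,0.03],0]]'
python3 - <<'E'
from bench import eyes
import pickle;from h import *
for n,b,s in (("wrist",(120,180,520,480),1),("scene",(225,290,345,380),4)):
    c=eyes.capture(n)
    a,o=crop(c,*b,s)
    if n=="wrist": L=a
    else:cv2.imwrite("pics/w3.png",np.hstack([L[:300],cv2.resize(a,(400,300))]))
E
python3 go.py
```

```text
t: 9.3
tcp_pos: [0.5816, -0.3187, 0.0536]
ee_rot: [0.0, 0.997, 0.074, -0.001]
ft_force: [-15.6, 2.1, 16.6]
width: 0.0301
grip_force: 66.9
t 9.4 tcp [ 0.5816 -0.3187  0.0536] psi 0.1486 q6 0.74 w 0.0306 F [-14.2   1.7  16.5]
```

View pics/w3.png

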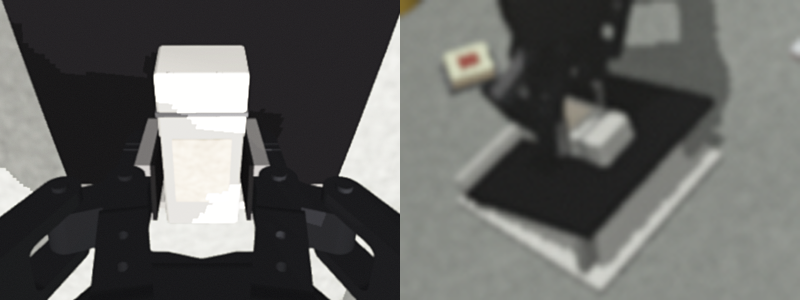

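```bash

python3 -m handwheel '[[[0,0,0.004],0],[[0,0,0.008],0],[[0,0,0.012],0],[[0,0,0.014],0],[[0,0,0.014],0],[[0,0,0.014],0],[[0,0,0.014],0],[[0,0,0.014],0],[[0,0,0.014],0],[[0,0,0.014],0]]'
python3 -m handwheel '[[[0,0,0],0],[[0,0,0],0],[[0,0,0],0],[[0,0,0],0],[[0,0,0],0],[[0,0,-0.1],0],[[0,0,-0.25],0],[[0,0,-0.4],0],[[0,0,-0.45],0],[[0,0,-0.45],0]]' 0.3
python3 - <<'E'
from bench import eyes
import pickle;from h import *
c=eyes.capture("wrist");pickle.dump(c,open("w4.pkl","wb"))
a,o=crop(c,0,0,640,480,1)
B=np.array([.5965,-.3160]);yw=.150;ux=np.array([np.cos(yw),np.sin(yw)]);uy=np.array([-ux[1],ux[0]])
def b(x,y,z): return np.r_[B+x*ux+y*uy,z]
def m(x0,n):
    return [b(x0+s*.041*.9397-n*.342,t*.016,.036+(x0+.0165)*.364+s*.041*.342+n*.9397) for s,t in((1,1),(1,-1),(-1,-1),(-1,1))]
draw(a,c,m(-.0165,.02),1,o);draw(a,c,m(-.0165,0),1,o,(0,255,0))
draw(a,c,[b(-.0584,.07,.0314),b(-.0584,-.07,.0314)],1,o,(255,0,0))
cv2.imwrite("pics/w4.png",a)
E
python3 go.py
```

```text
t: 10.4
tcp_pos: [0.5816, -0.3187, 0.0508]
ee_rot: [0.0, 0.997, 0.074, -0.001]
ft_force: [-14.8, 1.7, 16.2]
width: 0.0309
grip_force: 68.4
t: 11.4
tcp_pos: [0.5835, -0.3185, 0.1397]
ee_rot: [0.001, 0.997, 0.074, 0.001]
ft_force: [0.3, -0.2, 0.1]
width: 0.0557
grip_force: 0.0
t 11.45 tcp [ 0.583  -0.3181  0.138 ] psi 0.1487 q6 0.74 w 0.0553 F [ 0.1  0.2 -1.1]
```

View pics/w4.png

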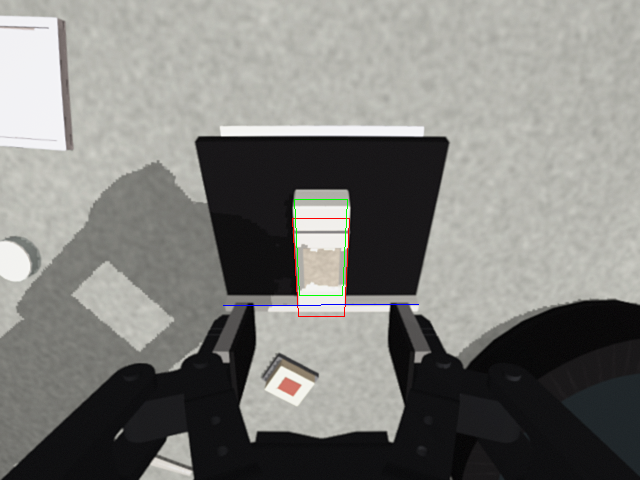

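The mailer lies straight and centred. Its upper edge is at row 206 against 218 at the ledge, so it is about 6 mm too high. I'll push it down with closed fingers from its upper end.

```bash
python3 go.py .642 -.3091 .12 .150 .642 -.3091 .0755 .15 .6242 -.3118 .069 .15
```

```text
t 11.45 tcp [ 0.583  -0.3181  0.138 ] psi 0.1487 q6 0.74 w 0.0553 F [ 0.1  0.2 -1.1]
shift [ 0.2986 -0.0009  0.0899] yaw -0.0002
shift [ 0.2986 -0.0009  0.3124] yaw -0.0002
shift [ 0.2086 -0.0007  0.3449] yaw -0.0002
```

```bash

python3 -m handwheel '[[[0.05,0,0],0],[[0.15,0,0],0],[[0.25,0,0],0],[[0.3,0,0.02],0],[[0.3,0,0.09],0],[[0.3,0,0.16],0],[[0.3,0,0.22],0],[[0.3,0,0.27],0],[[0.3,0,0.31],0],[[0.3,0,0.31],0]]' -1
python3 go.py
python3 -m handwheel '[[[-0.01,0,0.004],0],[[-0.02,0,0.008],0],[[-0.03,0,0.012],0],[[-0.04,0,0.016],0],[[-0.05,0,0.018],0],[[-0.06,0,0.022],0],[[-0.07,0,0.026],0],[[-0.08,0,0.03],0],[[-0.09,0,0.033],0],[[-0.09,0,0.033],0]]'
python3 go.py
```

```text
t: 12.45
tcp_pos: [0.6418, -0.3093, 0.0752]
ee_rot: [-0.001, 0.997, 0.074, -0.001]
ft_force: [0.1, -0.1, -0.0]
width: -0.0001
grip_force: 0.0
t 12.45 tcp [ 0.6418 -0.3093  0.0752] psi 0.1484 q6 0.81 w -0.0001 F [ 0.1 -0.1 -0. ]
t: 13.45
tcp_pos: [0.6243, -0.3121, 0.0698]
ee_rot: [-0.0, 0.997, 0.074, -0.0]
ft_force: [-0.0, -0.4, -0.5]
width: -0.0
grip_force: 0.0
t 13.45 tcp [ 0.6243 -0.3121  0.0698] psi 0.1485 q6 0.79 w -0.0 F [-0.  -0.4 -0.5]
```

```bash

python3 -m handwheel '[[[-0.005,0,0.002],0],[[-0.01,0,0.004],0],[[-0.015,0,0.005],0],[[-0.02,0,0.007],0],[[-0.02,0,0.007],0],[[-0.02,0,0.007],0],[[-0.02,0,0.007],0],[[-0.02,0,0.007],0],[[-0.02,0,0.007],0],[[-0.02,0,0.007],0]]'
python3 -m handwheel '[[[-0.005,0,0.002],0],[[-0.01,0,0.004],0],[[-0.015,0,0.005],0],[[-0.02,0,0.007],0],[[-0.02,0,0.007],0],[[-0.02,0,0.007],0],[[-0.02,0,0.007],0],[[-0.02,0,0.007],0],[[-0.02,0,0.007],0],[[-0.02,0,0.007],0]]'
python3 go.py
```

```text
t: 14.45
tcp_pos: [0.6218, -0.3126, 0.0693]
ee_rot: [0.001, 0.997, 0.074, 0.002]
ft_force: [5.0, 0.4, 2.1]
width: -0.0001
grip_force: 2.9
t: 15.45
tcp_pos: [0.621, -0.3131, 0.0702]
ee_rot: [0.002, 0.997, 0.075, 0.006]
ft_force: [16.6, 4.0, 7.4]
width: 0.0
grip_force: 9.3
t 15.45 tcp [ 0.621  -0.3131  0.0702] psi 0.1497 q6 0.78 w 0.0 F [16.6  4.   7.4]
```

Contact with the ledge is firm (16 N). I'll back off and check.

```bash

python3 -m handwheel '[[[0.03,0,-0.01],0],[[0.05,0,-0.03],0],[[0.05,0,-0.1],0],[[0.05,0,-0.25],0],[[0.05,0,-0.4],0],[[0.05,0,-0.55],0],[[0,0,-0.7],0],[[-0.1,0,-0.8],0],[[-0.2,0,-0.8],0],[[-0.2,0,-0.8],0]]' 1
python3 - <<'E'
from bench import eyes
import pickle;from h import *
c=eyes.capture("wrist");pickle.dump(c,open("w5.pkl","wb"))
a,o=crop(c,0,0,640,480,1)
B=np.array([.5965,-.3160]);yw=.150;ux=np.array([np.cos(yw),np.sin(yw)]);uy=np.array([-ux[1],ux[0]])
def b(x,y,z): return np.r_[B+x*ux+y*uy,z]
def m(x0,n):
    return [b(x0+s*.041*.9397-n*.342,t*.016,.036+(x0+.0165)*.364+s*.041*.342+n*.9397) for s,t in((1,1),(1,-1),(-1,-1),(-1,1))]
draw(a,c,m(-.0165,.02),1,o);draw(a,c,m(-.0165,0),1,o,(0,255,0))
cv2.imwrite("pics/w5.png",a)
E
python3 go.py .4539 .3209 .2 .617 .4539 .3209 .2 -.954
```

```text
t: 16.45
tcp_pos: [0.5753, -0.3198, 0.2291]
ee_rot: [0.001, 0.997, 0.073, 0.0]
ft_force: [1.0, -0.7, -0.3]
width: 0.0856
grip_force: 0.0
t 16.5 tcp [ 0.5763 -0.3195  0.2283] psi 0.1473 q6 0.74 w 0.0856 F [-0.5 -0.  -0.1]
shift [-0.1351 -3.2571  0.1399] yaw -0.0748
shift [-0.1351 -3.2571  0.1399] yaw 0.1753
```

View pics/w5.png

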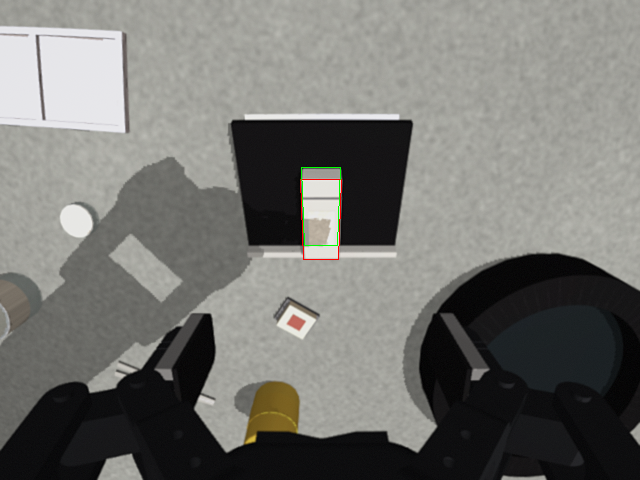

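The mailer sits right on the target overlay. Next is the chill block, gripped across its 56 mm side.

```bash

python3 -m handwheel '[[[0,-0.1,0],0],[[0,-0.25,0],0],[[0,-0.42,0],0],[[0,-0.6,0],0],[[-0.02,-0.75,0],0],[[-0.03,-0.88,0],0],[[-0.03,-1,0],0],[[-0.03,-1,0],0],[[-0.03,-1,0],0],[[-0.03,-1,0],0]]' 1
python3 -m handwheel '[[[0,-0.1,0],0],[[0,-0.25,0],0],[[0,-0.42,0],0],[[0,-0.6,0],0],[[-0.02,-0.75,0],0],[[-0.03,-0.88,0],0],[[-0.03,-1,0],0],[[-0.03,-1,0],0],[[-0.03,-1,0],0],[[-0.03,-1,0],0]]' 1
python3 -m handwheel '[[[0,-0.1,0],0],[[0,-0.25,0],0],[[0,-0.42,0],-0.02],[[0,-0.6,0],-0.04],[[-0.02,-0.75,0],-0.06],[[-0.03,-0.88,0],-0.075],[[-0.03,-1,0],-0.075],[[-0.03,-1,0],-0.075],[[-0.03,-1,0],-0.075],[[-0.03,-1,0],-0.075]]' 1
python3 - <<'E'
from bench import eyes
import pickle;from h import *
c=eyes.capture("wrist");pickle.dump(c,open("w6.pkl","wb"))
a,o=crop(c,0,0,640,480,1)
m=(.4539,.3209,.617)
draw(a,c,box(m,(.044,.056),.03),1,o);draw(a,c,box(m,(.044,.056),0),1,o,(0,255,0))
j=(.4396,.1719,-.045)
draw(a,c,box(j,(.052,.052),.078),1,o);draw(a,c,box(j,(.048,.048),0),1,o,(0,255,0))
draw(a,c,box((.6546,-.0062,.046),(.086,.246),.009),1,o)
cv2.imwrite("pics/w6.png",a)
E
python3 go.py .4539 .3209 .2 .617
```

```text
t: 17.5
tcp_pos: [0.542, -0.123, 0.2269]
ee_rot: [0.0, 0.997, 0.074, -0.0]
ft_force: [-0.1, -0.1, -0.3]
width: 0.0854
grip_force: 0.0
t: 18.5
tcp_pos: [0.5065, 0.0736, 0.227]
ee_rot: [0.0, 0.997, 0.074, -0.0]
ft_force: [-0.2, 0.3, -0.1]
width: 0.0855
grip_force: 0.0
t: 19.5
tcp_pos: [0.471, 0.2704, 0.227]
ee_rot: [0.0, 0.953, 0.304, -0.0]
ft_force: [0.4, -1.1, 0.5]
width: 0.0855
grip_force: 0.0
t 19.55 tcp [0.471  0.2704 0.2271] psi 0.6181 q6 1.26 w 0.0857 F [-0.4 -0.6 -0.2]
shift [ 0.0768 -0.2552  0.1355] yaw 0.0002
```

View pics/w6.png

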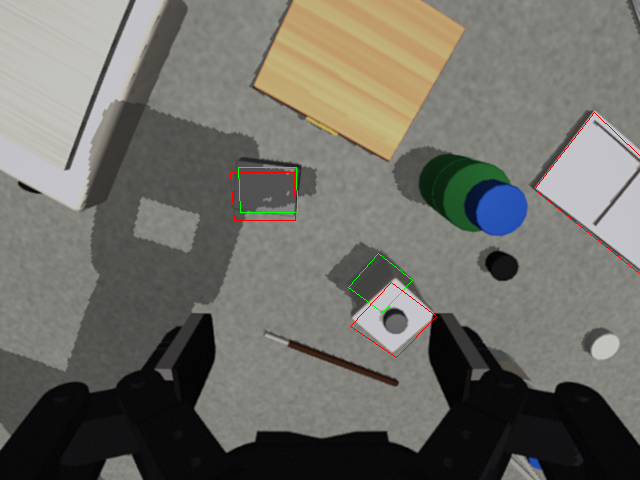

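Chill is at (267,188), slightly above its overlay, with a dark far face at rows 158-167. The jar lid fits within a few px. I'll refine chill and jar in an enlarged contrast crop.

```bash
python3 - <<'E'
import pickle;from h import *
c=pickle.load(open("w6.pkl","rb"))
a,o=crop(c,215,140,445,365,2.6)
a=cv2.convertScaleAbs(a,alpha=1.6,beta=0)
cv2.imwrite("pics/w6c.png",a)
E
```

```text
(no output)
```

View pics/w6c.png

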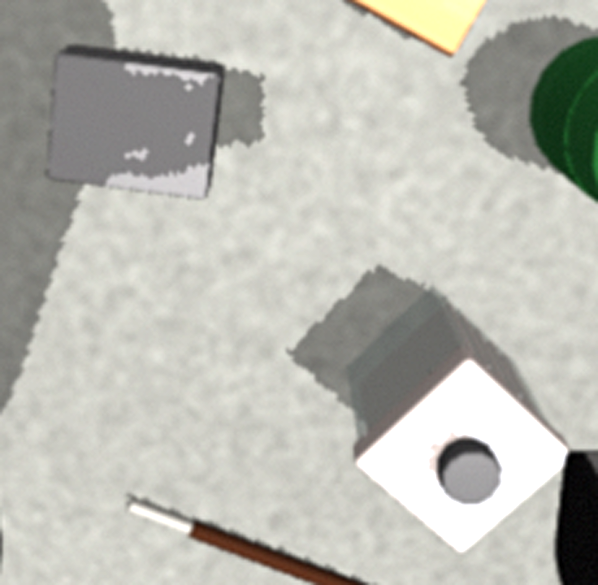

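```bash
python3 - <<'E'
import pickle;from h import *
c=pickle.load(open("w6.pkl","rb"))
Q={"chill":([(58,53),(218,70),(207,197),(48,180)],.03),"jar":([(468,358),(569,449),(462,552),(357,461)],.078)}
for n,(q,z) in Q.items():
    P=px2w(c,(np.array(q)+.5)/2.6+[215,140]-.5,z)
    L=[np.linalg.norm(P[i]-P[i-1]) for i in (1,2,3,0)]
    e=(P[1]-P[0])+(P[2]-P[3]); f=(P[0]-P[3])+(P[1]-P[2])
    print(n,P.mean(0).round(4),"len",np.round(L,3),"e",round(np.arctan2(e[0],-e[1]),3),"f",round(np.arctan2(f[1],f[0]),3))
E
python3 go.py .456 .325 .2 .53
```

```text
chill [0.4613 0.3232 0.03  ] len [0.054 0.044 0.055 0.044] e 0.509 f 0.495
jar [0.4439 0.1755 0.078 ] len [0.048 0.051 0.051 0.05 ] e -0.135 f -0.102
t 19.55 tcp [0.471  0.2704 0.2271] psi 0.6181 q6 1.26 w 0.0857 F [-0.4 -0.6 -0.2]
shift [ 0.0973 -0.2658  0.1354] yaw 0.014
```

```bash
python3 go.py .4613 .3232 .016 .50
```

```text
t 19.55 tcp [0.471  0.2704 0.2271] psi 0.6181 q6 1.26 w 0.0857 F [-0.4 -0.6 -0.2]
shift [ 0.1138 -0.2432  1.0554] yaw 0.0188
```

```bash
python3 -m handwheel '[[[0.03,-0.06,0.05],0],[[0.07,-0.16,0.15],0.0188],[[0.1138,-0.2432,0.28],0.0188],[[0.1138,-0.2432,0.45],0.0188],[[0.1138,-0.2432,0.62],0.0188],[[0.1138,-0.2432,0.78],0.0188],[[0.1138,-0.2432,0.9],0.0188],[[0.1138,-0.2432,0.97],0.0188],[[0.1138,-0.2432,1],0.0188],[[0.1138,-0.2432,1],0.0188]]' 1
python3 -m handwheel '[[[0,0,0.02],0],[[0,0,0.055],0],[[0,0,0.055],0],[[0,0,0.055],0],[[0,0,0.055],0],[[0,0,0.055],0],[[0,0,0.055],0],[[0,0,0.055],0],[[0,0,0.055],0],[[0,0,0.055],0]]' -1
python3 -m handwheel '[[[0,0,-0.01],0],[[0,0,-0.04],0],[[0,0,-0.1],0],[[0,0,-0.2],0],[[0,0,-0.32],0],[[0,0,-0.45],0],[[0,0,-0.58],0],[[0,0,-0.7],0],[[0,0,-0.77],0],[[0,0,-0.8],0]]'
python3 go.py .6546 -.0062 .18 .046
```

```text
t: 20.55
tcp_pos: [0.4604, 0.3244, 0.0263]
ee_rot: [0.0, 0.969, 0.248, -0.001]
ft_force: [0.5, -0.7, 0.9]
width: 0.0853
grip_force: 0.0
t: 21.55
tcp_pos: [0.4607, 0.3244, 0.0161]
ee_rot: [0.0, 0.969, 0.248, 0.0]
ft_force: [-0.1, -0.3, -2.5]
width: 0.055
grip_force: 63.7
t: 22.55
tcp_pos: [0.461, 0.3245, 0.1786]
ee_rot: [-0.0, 0.969, 0.248, 0.002]
ft_force: [-0.7, 0.3, -3.1]
width: 0.0547
grip_force: 63.7
t 22.55 tcp [0.461  0.3245 0.1786] psi 0.5018 q6 1.47 w 0.0547 F [-0.7  0.3 -3.1]
shift [ 0.0531  1.9154 -0.0061] yaw 0.0725
```

```bash

python3 -m handwheel '[[[0,0.05,0],0],[[0.01,0.15,0],0],[[0.01,0.28,0],0],[[0.01,0.43,0],0],[[0.02,0.58,0],0],[[0.02,0.73,0],0],[[0.03,0.86,0],0],[[0.03,0.95,0],0],[[0.03,1,0],0],[[0.03,1,0],0]]'
python3 -m handwheel '[[[0,0.05,0],0],[[0.01,0.15,0],0.015],[[0.01,0.26,0],0.03],[[0.01,0.4,0],0.045],[[0.02,0.54,0],0.06],[[0.02,0.68,0],0.0725],[[0.02,0.8,0],0.0725],[[0.02,0.88,0],0.0725],[[0.02,0.915,0],0.0725],[[0.02,0.915,0],0.0725]]'
python3 - <<'E'
from bench import eyes
import pickle;from h import *
c=eyes.capture("wrist");pickle.dump(c,open("w7.pkl","wb"))
a,o=crop(c,0,0,640,480,1)
draw(a,c,box((.6546,-.0062,.046),(.086,.246),.009),1,o)
draw(a,c,circ(.4259,-.0035,.018,.122),1,o)
cv2.imwrite("pics/w7.png",a)
E
python3 go.py .6546 -.0062 .022 .046
```

```text
t: 23.55
tcp_pos: [0.5624, 0.151, 0.1757]
ee_rot: [-0.0, 0.969, 0.248, -0.0]
ft_force: [-0.5, 0.1, -2.4]
width: 0.0547
grip_force: 63.8
t: 24.55
tcp_pos: [0.6537, -0.0066, 0.1759]
ee_rot: [-0.0, 1.0, 0.023, -0.0]
ft_force: [-0.1, 1.6, -1.9]
width: 0.055
grip_force: 63.8
t 24.6 tcp [ 0.6535 -0.0059  0.176 ] psi 0.0469 q6 1.33 w 0.0542 F [-0.1  0.5 -2.2]
shift [0.0059 0.0019 0.7702] yaw 0.0001
```

View pics/w7.png

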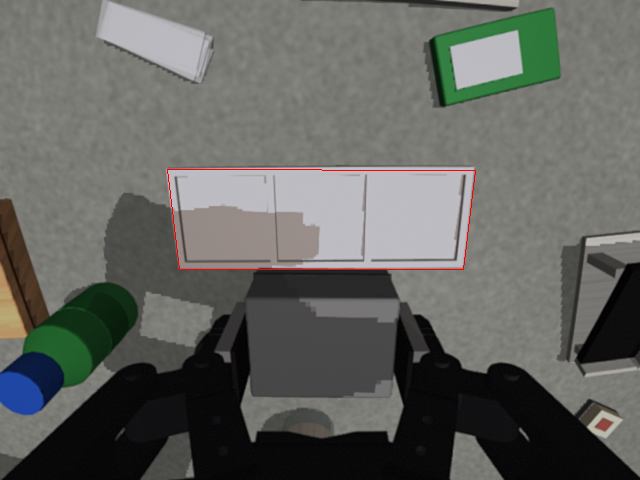

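The tray overlay fits the tray corners (168,170)-(463,268). I'll lower the chill block.

```bash

python3 -m handwheel '[[[0,0,0.05],0],[[0.006,0,0.15],0],[[0.006,0,0.27],0],[[0.006,0,0.4],0],[[0.006,0,0.52],0],[[0.006,0,0.63],0],[[0.006,0,0.7],0],[[0.006,0,0.74],0],[[0.006,0,0.76],0],[[0.006,0,0.77],0]]'
python3 -m handwheel '[[[0,0,0.004],0],[[0,0,0.008],0],[[0,0,0.008],0],[[0,0,0.008],0],[[0,0,0.008],0],[[0,0,0.008],0],[[0,0,0.008],0],[[0,0,0.008],0],[[0,0,0.008],0],[[0,0,0.008],0]]'
python3 go.py
```

```text
t: 25.6
tcp_pos: [0.6552, -0.0064, 0.0225]
ee_rot: [0.0, 1.0, 0.023, 0.0]
ft_force: [1.1, -0.2, -2.3]
width: 0.0551
grip_force: 63.8
t: 26.6
tcp_pos: [0.6549, -0.0065, 0.0205]
ee_rot: [-0.0, 1.0, 0.023, 0.0]
ft_force: [0.5, -0.6, -2.8]
width: 0.0546
grip_force: 63.8
t 26.6 tcp [ 0.6549 -0.0065  0.0205] psi 0.0463 q6 1.33 w 0.0546 F [ 0.5 -0.6 -2.8]
```

```bash

python3 -m handwheel '[[[0,0,0],0],[[0,0,0],0],[[0,0,0],0],[[0,0,0],0],[[0,0,-0.05],0],[[0,0,-0.2],0],[[0,0,-0.4],0],[[0,0,-0.6],0],[[0,0,-0.8],0],[[0,0,-0.9],0]]' 1
python3 go.py .452 -.312 .18 .0463
```

```text
t: 27.6
tcp_pos: [0.6556, -0.0066, 0.2056]
ee_rot: [0.001, 1.0, 0.023, 0.003]
ft_force: [0.1, -0.3, -0.3]
width: 0.085
grip_force: 0.0
t 27.6 tcp [ 0.6556 -0.0066  0.2056] psi 0.0464 q6 1.33 w 0.085 F [ 0.1 -0.3 -0.3]
shift [-1.0885  1.4779  0.1234] yaw 0.0
```

```bash

python3 -m handwheel '[[[-0.05,0.07,0],0],[[-0.12,0.17,0],0],[[-0.2,0.28,0],0],[[-0.29,0.4,0],0],[[-0.38,0.52,0],0],[[-0.46,0.63,0],0],[[-0.52,0.7,0],0],[[-0.54,0.74,0],0],[[-0.54,0.74,0],0],[[-0.54,0.74,0],0]]' 1
python3 -m handwheel '[[[-0.05,0.07,0],0],[[-0.12,0.17,0],0],[[-0.2,0.28,0],0],[[-0.29,0.4,0],0],[[-0.38,0.52,0],0],[[-0.46,0.63,0],0],[[-0.52,0.7,0],0],[[-0.55,0.74,0],0],[[-0.55,0.74,0],0],[[-0.55,0.74,0],0]]' 1
python3 - <<'E'
from bench import eyes
import pickle;from h import *
c=eyes.capture("wrist");pickle.dump(c,open("w8.pkl","wb"))
a,o=crop(c,140,100,540,400,2)
w=(.4511,-.3129,-.36)
draw(a,c,box(w,(.028,.04),.006),2,o,(255,0,0))
cv2.imwrite("pics/w8.png",a)
E
python3 go.py
```

```text
t: 28.6
tcp_pos: [0.5543, -0.1589, 0.2008]
ee_rot: [-0.0, 1.0, 0.023, 0.0]
ft_force: [-0.6, 0.3, -0.4]
width: 0.0856
grip_force: 0.0
t: 29.6
tcp_pos: [0.4515, -0.3116, 0.2005]
ee_rot: [-0.0, 1.0, 0.024, 0.0]
ft_force: [0.7, -0.2, -0.3]
width: 0.0858
grip_force: 0.0
t 29.65 tcp [ 0.4515 -0.3114  0.2005] psi 0.0475 q6 0.7 w 0.0855 F [ 0.1 -0.5 -1.2]
```

View pics/w8.png

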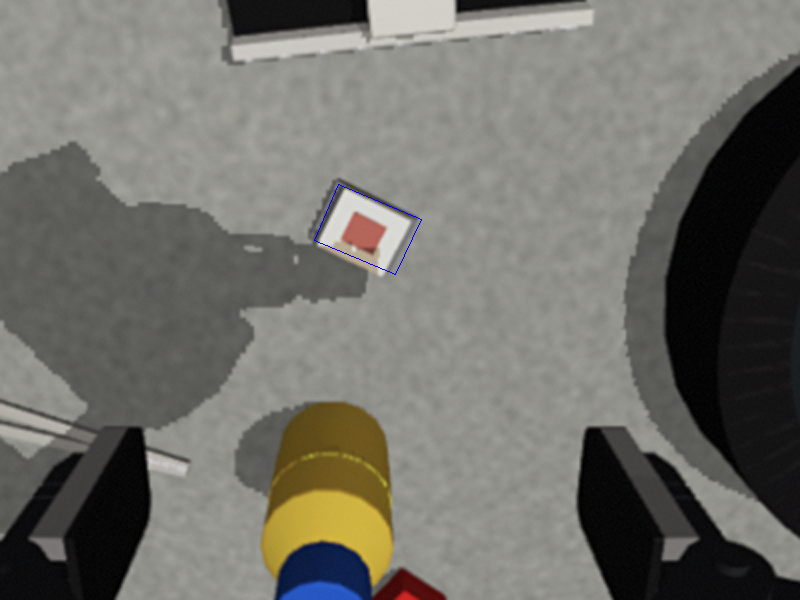

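```bash
python3 - <<'E'
import pickle;from h import *
c=pickle.load(open("w8.pkl","rb"))
f=lambda q:(np.array(q)+.5)/2+[140,100]-.5
q=[(346,188),(411,217),(384,275),(319,243)]
P=px2w(c,f(q),.016)
L=[np.linalg.norm(P[i]-P[i-1]) for i in (1,2,3,0)]
e=(P[1]-P[0])+(P[2]-P[3]); g=(P[0]-P[3])+(P[1]-P[2])
print(P.mean(0).round(4),"len",np.round(L,3),"e",round(np.arctan2(e[0],-e[1]),3),"f",round(np.arctan2(g[1],g[0]),3))
print("patch",px2w(c,f([(364,232)]),.016).round(4))
print("yellow far base edge",px2w(c,f([(330,403),(279,440),(385,430)]),0).round(4), "shoulder ring 80", px2w(c,f([(263,545),(392,545)]),.08).round(4))
E
```

```text
[ 0.4529 -0.312   0.016 ] len [0.031 0.029 0.032 0.027] e -0.402 f -0.385
patch [[ 0.4525 -0.3115  0.016 ]]
yellow far base edge [[ 0.3611 -0.2992  0.    ]
 [ 0.3391 -0.2743  0.    ]
 [ 0.3474 -0.3272  0.    ]] shoulder ring 80 [[ 0.3367 -0.2762  0.08  ]
 [ 0.3394 -0.3283  0.08  ]]
```

```bash
python3 -m handwheel '[[[0,0,0.02],-0.022],[[0.007,0.004,0.08],-0.045],[[0.007,0.004,0.15],-0.068],[[0.007,0.004,0.2],-0.09],[[0.007,0.004,0.25],-0.113],[[0.007,0.004,0.3],-0.136],[[0.007,0.004,0.35],-0.158],[[0.007,0.004,0.4],-0.18],[[0.007,0.004,0.45],-0.18],[[0.007,0.004,0.45],-0.18]]' 0.4
python3 go.py .4529 -.3118 .013 1.18
```

```text
t: 30.65
tcp_pos: [0.4523, -0.3121, 0.1093]
ee_rot: [-0.001, 0.832, 0.554, -0.0]
ft_force: [-0.5, -0.5, -0.8]
width: 0.0594
grip_force: 0.0
t 30.65 tcp [ 0.4523 -0.3121  0.1093] psi 1.1744 q6 -0.42 w 0.0594 F [-0.5 -0.5 -0.8]
shift [0.0019 0.0033 0.4817] yaw -0.0009
```

```bash
python3 -m handwheel '[[[0,0,0.03],0],[[0.002,0.003,0.09],0],[[0.002,0.003,0.17],0],[[0.002,0.003,0.26],0],[[0.002,0.003,0.34],0],[[0.002,0.003,0.41],0],[[0.002,0.003,0.45],0],[[0.002,0.003,0.47],0],[[0.002,0.003,0.48],0],[[0.002,0.003,0.48],0]]' 0.4
python3 -m handwheel '[[[0,0,0],0],[[0,0,0],0],[[0,0,0],0],[[0,0,0],0],[[0,0,0],0],[[0,0,0],0],[[0,0,0],0],[[0,0,0],0],[[0,0,0],0],[[0,0,0],0]]' -1
python3 go.py
python3 -m handwheel '[[[0,0,-0.01],0],[[0,0,-0.04],0],[[0,0,-0.1],0],[[0,0,-0.2],0],[[0,0,-0.32],0],[[0,0,-0.44],0],[[0,0,-0.55],0],[[0,0,-0.63],0],[[0,0,-0.68],0],[[0,0,-0.7],0]]'
python3 go.py .655 -.0065 .14 1.617
```

```text
t: 31.65
tcp_pos: [0.4531, -0.313, 0.0147]
ee_rot: [0.0, 0.832, 0.555, 0.0]
ft_force: [0.6, -0.4, 0.3]
width: 0.0598
grip_force: 0.0
t: 32.65
tcp_pos: [0.4532, -0.3131, 0.0153]
ee_rot: [0.001, 0.832, 0.555, 0.0]
ft_force: [-0.8, 0.8, 6.4]
width: 0.0261
grip_force: 59.6
t 32.65 tcp [ 0.4532 -0.3131  0.0153] psi 1.1773 q6 -0.43 w 0.0261 F [-0.8  0.8  6.4]
t: 33.65
tcp_pos: [0.4531, -0.313, 0.1558]
ee_rot: [0.001, 0.832, 0.555, 0.0]
ft_force: [-0.8, -0.6, 0.1]
width: 0.0266
grip_force: 59.0
t 33.65 tcp [ 0.4531 -0.313   0.1558] psi 1.1773 q6 -0.43 w 0.0266 F [-0.8 -0.6  0.1]
shift [1.8026 0.3444 0.0785] yaw -0.07
```

```bash

python3 -m handwheel '[[[0.04,0.01,0],0],[[0.12,0.02,0],0],[[0.24,0.05,0],0],[[0.38,0.07,0],0],[[0.52,0.1,0],0],[[0.66,0.13,0],0],[[0.78,0.15,0],0],[[0.86,0.17,0],0],[[0.9,0.172,0],0],[[0.9,0.172,0],0]]'
python3 -m handwheel '[[[0.04,0.01,0],0],[[0.12,0.02,0],-0.01],[[0.24,0.05,0],-0.03],[[0.38,0.07,0],-0.05],[[0.52,0.1,0],-0.07],[[0.66,0.13,0],-0.07],[[0.78,0.15,0],-0.07],[[0.86,0.17,0],-0.07],[[0.9,0.172,0],-0.07],[[0.9,0.172,0],-0.07]]'
python3 go.py .6545 -.0065 .051 1.617
```

```text
t: 34.65
tcp_pos: [0.5539, -0.1589, 0.1541]
ee_rot: [-0.0, 0.831, 0.556, -0.0]
ft_force: [-0.2, -1.2, -0.1]
width: 0.026
grip_force: 59.0
t: 35.65
tcp_pos: [0.6546, -0.0066, 0.1543]
ee_rot: [-0.0, 0.69, 0.723, -0.0]
ft_force: [-0.2, -0.3, -0.5]
width: 0.0262
grip_force: 59.1
t 35.65 tcp [ 0.6546 -0.0066  0.1543] psi 1.6173 q6 -0.24 w 0.0262 F [-0.2 -0.3 -0.5]
shift [ 5.000e-04 -3.000e-04  5.164e-01] yaw 0.0001
```

```bash

python3 -m handwheel '[[[0,0,0.03],0],[[0,0,0.1],0],[[0,0,0.19],0],[[0,0,0.29],0],[[0,0,0.38],0],[[0,0,0.44],0],[[0,0,0.48],0],[[0,0,0.5],0],[[0,0,0.51],0],[[0,0,0.515],0]]'
python3 -m handwheel '[[[0,0,0.003],0],[[0,0,0.006],0],[[0,0,0.006],0],[[0,0,0.006],0],[[0,0,0.006],0],[[0,0,0.006],0],[[0,0,0.006],0],[[0,0,0.006],0],[[0,0,0.006],0],[[0,0,0.006],0]]'
python3 go.py
```

```text
t: 36.65
tcp_pos: [0.6548, -0.0069, 0.052]
ee_rot: [0.0, 0.691, 0.723, 0.0]
ft_force: [1.1, -0.3, -0.1]
width: 0.0262
grip_force: 59.1
t: 37.65
tcp_pos: [0.6546, -0.0068, 0.0503]
ee_rot: [-0.0, 0.691, 0.723, -0.0]
ft_force: [0.6, -0.9, 0.4]
width: 0.0258
grip_force: 59.1
t 37.65 tcp [ 0.6546 -0.0068  0.0503] psi 1.6171 q6 -0.24 w 0.0258 F [ 0.6 -0.9  0.4]
```

```bash

python3 -m handwheel '[[[0,0,0],0],[[0,0,0],0],[[0,0,0],0],[[0,0,0],0],[[0,0,-0.03],0],[[0,0,-0.12],0],[[0,0,-0.28],0],[[0,0,-0.45],0],[[0,0,-0.65],0],[[0,0,-0.8],0]]' 0.4
python3 go.py .43 -.0035 .23 1.617
```

```text
t: 38.65
tcp_pos: [0.6547, -0.0068, 0.2136]
ee_rot: [0.001, 0.691, 0.723, 0.001]
ft_force: [-0.2, -0.3, -0.0]
width: 0.0599
grip_force: 0.0
t 38.65 tcp [ 0.6547 -0.0068  0.2136] psi 1.6172 q6 -0.24 w 0.0599 F [-0.2 -0.3 -0. ]
shift [ 0.0686 -1.1215 -0.0853] yaw 0.0
```

```bash

python3 -m handwheel '[[[0,-0.05,-0.05],0],[[0.01,-0.15,-0.1],0],[[0.02,-0.28,-0.2],0],[[0.03,-0.42,-0.25],0],[[0.04,-0.58,-0.25],0],[[0.05,-0.73,-0.25],0],[[0.06,-0.86,-0.25],0],[[0.07,-0.95,-0.25],0],[[0.07,-1,-0.25],0],[[0.07,-1,-0.25],0]]' 1
python3 - <<'E'
from bench import eyes
import pickle;from h import *
c=eyes.capture("wrist");pickle.dump(c,open("w9.pkl","wb"))
a,o=crop(c,0,0,640,480,1)
h=cv2.cvtColor(a,cv2.COLOR_BGR2HSV)
m=cv2.inRange(h,(105,150,120),(130,255,255))
n,l,s,ce=cv2.connectedComponentsWithStats(m)
for i in range(1,n):
    if s[i,4]>100: print(s[i],ce[i].round(1),px2w(c,[ce[i]],.122).round(4))
draw(a,c,circ(.4259,-.0035,.018,.122),1,o);draw(a,c,circ(.4259,-.0035,.027,0),1,o,(0,255,0))
draw(a,c,box((.444,.1755,-.12),(.052,.052),.078),1,o)
cv2.imwrite("pics/w9.png",a)
E
python3 go.py
```

```text
t: 39.65
tcp_pos: [0.4531, -0.002, 0.2602]
ee_rot: [-0.0, 0.691, 0.723, -0.0]
ft_force: [1.2, -0.4, -0.1]
width: 0.0855
grip_force: 0.0
[ 265  208   46   44 1548] [288.  229.4] [[ 0.4294 -0.0021  0.122 ]]
t 39.7 tcp [ 0.4541 -0.0022  0.2602] psi 1.6167 q6 -0.31 w 0.0856 F [ 0.1  0.2 -0.1]
```

View pics/w9.png

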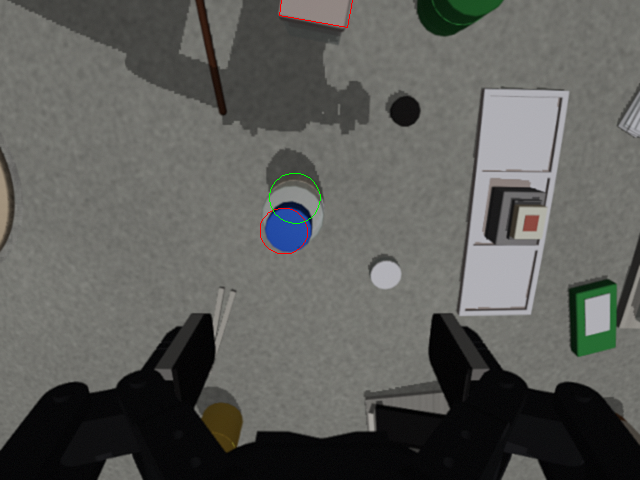

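The picture shows chill and wax stacked in the middle well (519,222). The bottle's cap is at (288,229), i.e. world (0.430,-0.002). The jar lid corner at (345,27) fits its overlay.

```bash
python3 go.py .430 -.002 .067 1.617
```

```text
t 39.7 tcp [ 0.4541 -0.0022  0.2602] psi 1.6167 q6 -0.31 w 0.0856 F [ 0.1  0.2 -0.1]
shift [ 0.0064 -0.1202  0.9662] yaw -0.0
```

```bash

python3 -m handwheel '[[[0.006,-0.04,0],0],[[0.006,-0.1,0.05],0],[[0.006,-0.12,0.16],0],[[0.006,-0.12,0.3],0],[[0.006,-0.12,0.45],0],[[0.006,-0.12,0.6],0],[[0.006,-0.12,0.75],0],[[0.006,-0.12,0.87],0],[[0.006,-0.12,0.95],0],[[0.006,-0.12,0.965],0]]' 1
python3 -m handwheel '[[[0,0,0],0],[[0,0,0],0],[[0,0,0],0],[[0,0,0],0],[[0,0,0],0],[[0,0,0],0],[[0,0,0],0],[[0,0,0],0],[[0,0,0],0],[[0,0,0],0]]' -1
python3 go.py
python3 -m handwheel '[[[0,0,-0.01],0],[[0,0,-0.03],0],[[0,0,-0.07],0],[[0,0,-0.13],0],[[0,0,-0.2],0],[[0,0,-0.27],0],[[0,0,-0.33],0],[[0,0,-0.37],0],[[0,0,-0.4],0],[[0,0,-0.4],0]]'
python3 go.py .6583 -.0861 .147 1.617
```

```text
t: 40.7
tcp_pos: [0.4295, -0.0018, 0.0657]
ee_rot: [-0.002, 0.691, 0.723, -0.001]
ft_force: [0.2, -0.6, 0.2]
width: 0.0856
grip_force: 0.0
t: 41.7
tcp_pos: [0.4304, -0.0021, 0.0685]
ee_rot: [0.001, 0.69, 0.723, 0.0]
ft_force: [-1.9, -0.1, 6.5]
width: 0.0525
grip_force: 61.2
t 41.7 tcp [ 0.4304 -0.0021  0.0685] psi 1.6173 q6 -0.33 w 0.0525 F [-1.9 -0.1  6.5]
t: 42.7
tcp_pos: [0.4303, -0.002, 0.148]
ee_rot: [0.001, 0.691, 0.723, 0.0]
ft_force: [-0.5, -0.1, -2.7]
width: 0.052
grip_force: 62.8
t 42.7 tcp [ 0.4303 -0.002   0.148 ] psi 1.6172 q6 -0.33 w 0.052 F [-0.5 -0.1 -2.7]
shift [-0.4727  1.1192  0.0063] yaw 0.0
```

```bash

python3 -m handwheel '[[[-0.02,0.04,0],0],[[-0.06,0.13,0],0],[[-0.12,0.26,0],0],[[-0.18,0.41,0],0],[[-0.25,0.57,0],0],[[-0.32,0.73,0],0],[[-0.38,0.87,0],0],[[-0.42,0.96,0],0],[[-0.45,1,0],0],[[-0.47,1,0],0]]'
python3 -m handwheel '[[[0,0.04,0],0],[[0,0.08,0],0],[[0,0.11,0],0],[[0,0.12,0.03],0],[[0,0.12,0.08],0],[[0,0.12,0.14],0],[[0,0.12,0.2],0],[[0,0.12,0.25],0],[[0,0.12,0.28],0],[[0,0.12,0.3],0]]'
python3 go.py .6583 -.0861 .0735 1.617
```

```text
t: 43.7
tcp_pos: [0.6346, -0.0871, 0.1462]
ee_rot: [-0.001, 0.691, 0.723, -0.0]
ft_force: [-1.4, 0.0, -1.2]
width: 0.0522
grip_force: 63.0
t: 44.7
tcp_pos: [0.6581, -0.0855, 0.0866]
ee_rot: [-0.0, 0.691, 0.723, -0.0]
ft_force: [0.9, 0.0, -2.0]
width: 0.052
grip_force: 63.1
t 44.7 tcp [ 0.6581 -0.0855  0.0866] psi 1.6171 q6 -0.35 w 0.052 F [ 0.9  0.  -2. ]
shift [-0.0032  0.0011  0.0653] yaw 0.0
```

```bash

python3 -m handwheel '[[[0,0,0.012],0],[[0,0,0.024],0],[[0,0,0.036],0],[[0,0,0.046],0],[[0,0,0.054],0],[[0,0,0.06],0],[[0,0,0.064],0],[[0,0,0.066],0],[[0,0,0.068],0],[[0,0,0.068],0]]'
python3 -m handwheel '[[[0,0,0.002],0],[[0,0,0.004],0],[[0,0,0.004],0],[[0,0,0.004],0],[[0,0,0.004],0],[[0,0,0.004],0],[[0,0,0.004],0],[[0,0,0.004],0],[[0,0,0.004],0],[[0,0,0.004],0]]'
python3 go.py
```

```text
t: 45.7
tcp_pos: [0.6582, -0.0855, 0.0737]
ee_rot: [0.0, 0.691, 0.723, 0.0]
ft_force: [-0.1, 0.4, -1.2]
width: 0.052
grip_force: 63.1
t: 46.7
tcp_pos: [0.6582, -0.0855, 0.0729]
ee_rot: [-0.0, 0.691, 0.723, -0.0]
ft_force: [-0.7, -0.5, -1.6]
width: 0.0522
grip_force: 63.1
t 46.7 tcp [ 0.6582 -0.0855  0.0729] psi 1.6171 q6 -0.35 w 0.0522 F [-0.7 -0.5 -1.6]
```

```bash

python3 -m handwheel '[[[0,0,0],0],[[0,0,0],0],[[0,0,0],0],[[0,0,0],0],[[0,0,-0.02],0],[[0,0,-0.08],0],[[0,0,-0.2],0],[[0,0,-0.4],0],[[0,0,-0.6],0],[[0,0,-0.8],0]]' 1
python3 go.py .444 .1755 .25 1.45
```

```text
t: 47.7
tcp_pos: [0.658, -0.0854, 0.2358]
ee_rot: [0.001, 0.691, 0.723, 0.0]
ft_force: [0.7, 0.8, 0.8]
width: 0.0856
grip_force: 0.0
t 47.7 tcp [ 0.658  -0.0854  0.2358] psi 1.6171 q6 -0.35 w 0.0856 F [0.7 0.8 0.8]
shift [ 1.3526 -1.0082 -0.0725] yaw 0.0266
```

```bash

python3 -m handwheel '[[[0.03,-0.02,-0.04],0],[[0.09,-0.07,-0.08],0],[[0.18,-0.13,-0.08],0],[[0.28,-0.21,-0.08],0],[[0.39,-0.29,-0.08],0],[[0.5,-0.37,-0.08],0],[[0.59,-0.44,-0.08],0],[[0.65,-0.48,-0.08],0],[[0.67,-0.5,-0.08],0],[[0.67,-0.5,-0.08],0]]' 1
python3 -m handwheel '[[[0.03,-0.02,0],0],[[0.09,-0.07,0],0],[[0.18,-0.13,0],0.01],[[0.28,-0.21,0],0.0266],[[0.39,-0.29,0],0.0266],[[0.5,-0.37,0],0.0266],[[0.59,-0.44,0],0.0266],[[0.65,-0.48,0],0.0266],[[0.68,-0.508,0],0.0266],[[0.68,-0.508,0],0.0266]]' 1
python3 - <<'E'
from bench import eyes
import pickle;from h import *
c=eyes.capture("wrist");pickle.dump(c,open("w10.pkl","wb"))
a,o=crop(c,120,60,520,360,2)
draw(a,c,box((.444,.1755,-.12),(.052,.052),.078),2,o);draw(a,c,box((.444,.1755,-.12),(.048,.048),0),2,o,(0,255,0))
draw(a,c,circ(.444,.1755,.01,.09),2,o)
cv2.imwrite("pics/w10.png",a)
E
python3 go.py .444 .1755 .063 1.45
```

```text
t: 48.7
tcp_pos: [0.5518, 0.044, 0.2489]
ee_rot: [-0.0, 0.69, 0.723, -0.0]
ft_force: [-0.0, 0.4, -0.4]
width: 0.0851
grip_force: 0.0
t: 49.7
tcp_pos: [0.444, 0.1753, 0.249]
ee_rot: [0.0, 0.748, 0.663, 0.0]
ft_force: [0.4, 0.6, 0.8]
width: 0.0856
grip_force: 0.0
t 49.75 tcp [0.4445 0.1748 0.249 ] psi 1.4502 q6 0.25 w 0.0856 F [ 0.4 -0.1 -0.1]
shift [ 0.0033 -0.003   0.9298] yaw 0.0
```

View pics/w10.png

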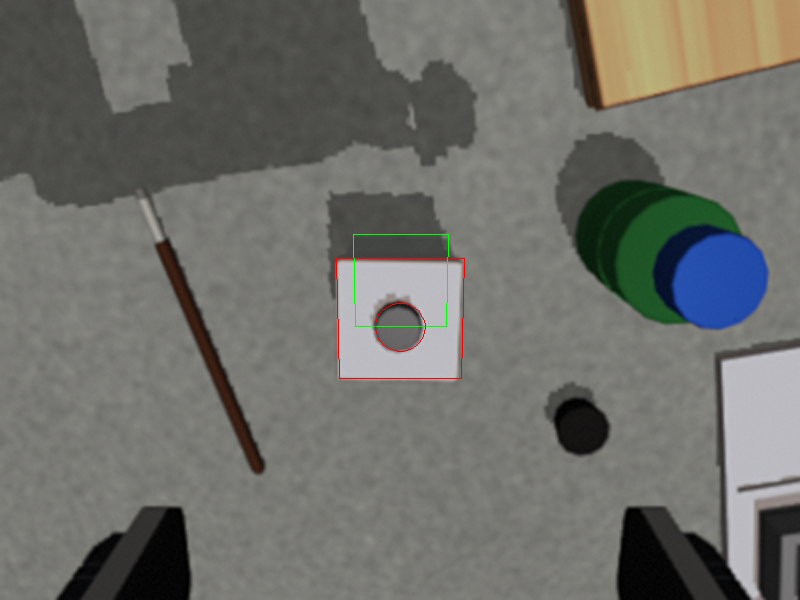

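The lid and knob (398,326) fall right on the overlay, so I'll descend and grip the lid.

```bash

python3 -m handwheel '[[[0.003,-0.003,0.04],0],[[0.003,-0.003,0.12],0],[[0.003,-0.003,0.24],0],[[0.003,-0.003,0.38],0],[[0.003,-0.003,0.52],0],[[0.003,-0.003,0.66],0],[[0.003,-0.003,0.78],0],[[0.003,-0.003,0.87],0],[[0.003,-0.003,0.92],0],[[0.003,-0.003,0.93],0]]' 1
python3 -m handwheel '[[[0,0,0],0],[[0,0,0],0],[[0,0,0],0],[[0,0,0],0],[[0,0,0],0],[[0,0,0],0],[[0,0,0],0],[[0,0,0],0],[[0,0,0],0],[[0,0,0],0]]' -1
python3 go.py
python3 -m handwheel '[[[0,0,-0.01],0],[[0,0,-0.03],0],[[0,0,-0.07],0],[[0,0,-0.13],0],[[0,0,-0.2],0],[[0,0,-0.27],0],[[0,0,-0.33],0],[[0,0,-0.37],0],[[0,0,-0.4],0],[[0,0,-0.4],0]]'
python3 go.py .6509 .0737 .145 1.617
```

```text
t: 50.75
tcp_pos: [0.4436, 0.1751, 0.0618]
ee_rot: [-0.001, 0.749, 0.663, -0.001]
ft_force: [0.1, -0.2, 0.8]
width: 0.0856
grip_force: 0.0
t: 51.75
tcp_pos: [0.4441, 0.1756, 0.064]
ee_rot: [0.001, 0.748, 0.663, 0.001]
ft_force: [-1.3, -0.3, 6.4]
width: 0.0507
grip_force: 61.7
t 51.75 tcp [0.4441 0.1756 0.064 ] psi 1.4501 q6 0.25 w 0.0507 F [-1.3 -0.3  6.4]
t: 52.75
tcp_pos: [0.444, 0.1756, 0.1436]
ee_rot: [0.0, 0.749, 0.663, 0.0]
ft_force: [-0.5, -0.2, -3.2]
width: 0.051
grip_force: 62.6
t 52.75 tcp [0.444  0.1756 0.1436] psi 1.45 q6 0.25 w 0.051 F [-0.5 -0.2 -3.2]
shift [-0.381   1.0883 -0.0062] yaw -0.0266
```

The straight path passes the green bottle, so I'll lift higher first.

```bash

python3 -m handwheel '[[[0,0,-0.03],0],[[0,0,-0.09],0],[[0,0,-0.17],0],[[0,0,-0.25],0],[[0,0,-0.32],0],[[0,0,-0.37],0],[[0,0,-0.4],0],[[0,0,-0.4],0],[[0,0,-0.4],0],[[0,0,-0.4],0]]'
python3 -m handwheel '[[[-0.01,0.04,0],0],[[-0.05,0.13,0],0],[[-0.09,0.26,0],0],[[-0.14,0.41,0],0],[[-0.2,0.57,0],0],[[-0.25,0.73,0],0],[[-0.3,0.87,0],0],[[-0.34,0.96,0],0],[[-0.37,1,0],0],[[-0.38,1,0],0]]'
python3 -m handwheel '[[[0,0.04,0],-0.005],[[0,0.07,0],-0.015],[[0,0.085,0.02],-0.0266],[[0,0.088,0.07],-0.0266],[[0,0.088,0.15],-0.0266],[[0,0.088,0.25],-0.0266],[[0,0.088,0.36],-0.0266],[[0,0.088,0.46],-0.0266],[[0,0.088,0.54],-0.0266],[[0,0.088,0.58],-0.0266]]'
python3 go.py .6509 .0737 .069 1.617
```

```text
t: 53.75
tcp_pos: [0.4435, 0.1755, 0.2223]
ee_rot: [-0.0, 0.749, 0.663, -0.001]
ft_force: [-0.4, -1.0, -2.7]
width: 0.0509
grip_force: 62.7
t: 54.75
tcp_pos: [0.6337, 0.0751, 0.222]
ee_rot: [-0.0, 0.749, 0.663, -0.0]
ft_force: [-0.3, 1.6, -1.1]
width: 0.0506
grip_force: 62.9
t: 55.75
tcp_pos: [0.6493, 0.0743, 0.1051]
ee_rot: [-0.001, 0.691, 0.723, -0.001]
ft_force: [-0.2, -0.3, -2.0]
width: 0.0511
grip_force: 62.9
t 55.75 tcp [0.6493 0.0743 0.1051] psi 1.6158 q6 -0.11 w 0.0511 F [-0.2 -0.3 -2. ]
shift [-0.0033  0.0085  0.1803] yaw -0.0002
```

```bash

python3 -m handwheel '[[[0,0.005,0.02],0],[[0,0.005,0.05],0],[[0,0.005,0.08],0],[[0,0.005,0.11],0],[[0,0.005,0.135],0],[[0,0.005,0.15],0],[[0,0.005,0.16],0],[[0,0.005,0.165],0],[[0,0.005,0.17],0],[[0,0.005,0.17],0]]'
python3 go.py .6509 .0737 .0685 1.617
```

```text
t: 56.75
tcp_pos: [0.6517, 0.0739, 0.073]
ee_rot: [0.0, 0.691, 0.723, 0.0]
ft_force: [0.1, -0.2, -2.2]
width: 0.0509
grip_force: 62.9
t 56.75 tcp [0.6517 0.0739 0.073 ] psi 1.6171 q6 -0.11 w 0.0509 F [ 0.1 -0.2 -2.2]
shift [-0.0008 -0.004   0.0223] yaw 0.0
```

```bash

python3 -m handwheel '[[[0,0,0.005],0],[[0,0,0.01],0],[[0,0,0.015],0],[[0,0,0.02],0],[[0,0,0.022],0],[[0,0,0.022],0],[[0,0,0.022],0],[[0,0,0.022],0],[[0,0,0.022],0],[[0,0,0.022],0]]'
python3 -m handwheel '[[[0,0,0],0],[[0,0,0],0],[[0,0,0],0],[[0,0,0],0],[[0,0,-0.02],0],[[0,0,-0.08],0],[[0,0,-0.2],0],[[0,0,-0.4],0],[[0,0,-0.6],0],[[0,0,-0.8],0]]' 1
python3 -m handwheel '[[[0,-0.05,0],0],[[0,-0.15,0],0],[[0,-0.3,0],0],[[0,-0.45,0],0],[[0,-0.6,0],0],[[0,-0.75,0],0],[[0,-0.9,0],0],[[0,-1,0],0],[[0,-1,0],0],[[0,-1,0],0]]' 1
python3 - <<'E'
from bench import eyes
from h import *
c=eyes.capture("top")
a,o=crop(c,190,140,480,260,2.75)
c2=eyes.capture("scene"); b,_=crop(c2,210,180,450,380,1.5)
T=np.array([.6546,-.0062]);
for y,r,z in((-.08,.018,.126),(.08,.01,.094)): draw(a,c,circ(T[0]-y*.046,T[1]+y,r,z),2.75,o)
draw(a,c,box((.6546,-.0062,.046),(.028,.032),.05),2.75,o)
cv2.imwrite("pics/end.png",np.vstack([a[:,:790],cv2.resize(b,(790,int(790*b.shape[0]/b.shape[1])))[:270]]))
E
python3 go.py
```

```text
t: 57.75
tcp_pos: [0.6517, 0.0739, 0.0686]
ee_rot: [0.0, 0.691, 0.723, 0.0]
ft_force: [0.4, 0.1, -1.9]
width: 0.0505
grip_force: 62.9
t: 58.75
tcp_pos: [0.6514, 0.074, 0.2314]
ee_rot: [0.0, 0.691, 0.723, 0.0]
ft_force: [0.5, -0.4, 1.2]
width: 0.0852
grip_force: 0.0
t: 59.75
tcp_pos: [0.4525, 0.0646, 0.2295]
ee_rot: [0.001, 0.691, 0.723, 0.001]
ft_force: [1.2, -0.2, 1.0]
width: 0.0853
grip_force: 0.0
t 59.85 tcp [0.4529 0.0645 0.2289] psi 1.617 q6 -0.16 w 0.0855 F [ 0.6 -0.4 -0.2]
```

View pics/end.png

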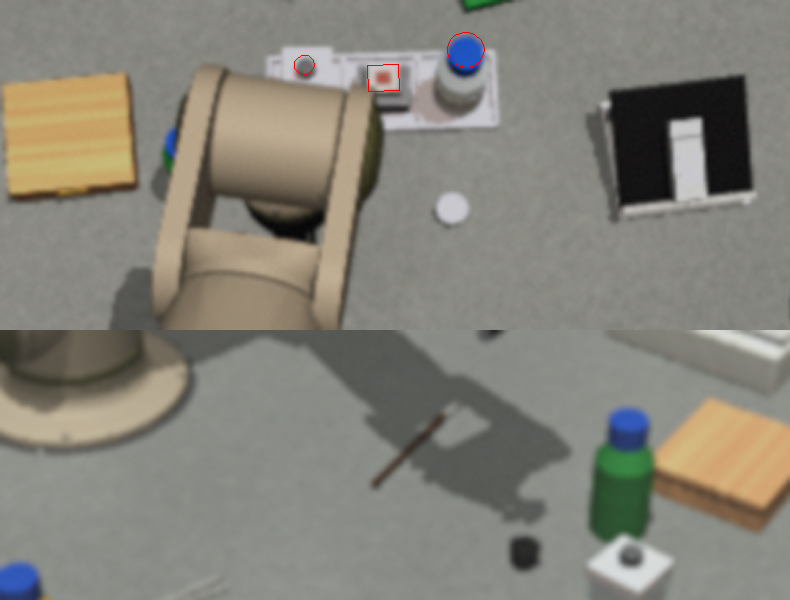

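The final view shows the jar knob (305,66), wax patch (384,78) and bottle cap (465,52) on their overlays. The mailer is at the ledge, and the dish and stopper are still in place. The arm is clear, so I'm handing in.

```bash
python3 -c "
from bench import ticket;print(ticket.close_job())"
```

```text
the job is handed in; nothing more can be done
None
```

The job is handed in with no verdict shown; in the last pictures the chill block, wax, bottle, jar and mailer were all in their places, and the dish and stopper had not visibly moved.

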